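# Open the bench scale's battery hatch

### The job

The bench scale lies face down for a battery change. Press the snap tab on the side of its battery hatch inward, just far enough that the hatch's front edge springs up and without forcing the tab, then draw the hatch out of its rear lugs towards the tab side and lift it off without straining it. Set it down gently, top side up, on the wooden board clear of the spatula, let go of it, and leave everything else where it is.

Things in the scene. Friction and masses are not known exactly. Their poses are not given: they have to be found in the camera images.
- scale: bench scale lying face down, fixed: light grey case 170 mm (own x) by 220 mm (y), case top 45 mm above the table, black rubber feet 16 mm taller at (+-66, +-91) mm. Origin at the middle of its underside, z up. The battery hatch lies in its -x half, the snap tab on its -x side, with open space in front of it down to the table.
- release_tab: grey plastic snap tab of the scale; flexes at its root (its origin, at (-83.5, 0, 9) mm in the scale's frame) so that its button swings inward (scale +x); axes as the scale's at rest. It starts to yield at about 2.5 N and lets go at 5 to 10 N after 2 to 3.5 mm of travel at the button, with a hard stop at about 4 mm; it breaks above 15 N.
- tab_face (a point): middle of the tab's push button's rounded outer face (moves with the tab): at rest (-97.7, 0, 27.5) mm in the scale's frame. The button is 22 mm wide (y), spans 22 to 33 mm above the table, and stands 8 mm proud of the hatch's skirt.
- hatch: loose grey battery hatch, 40 to 85 g: plate 94 (x) by 76 (y) by 3 mm, skirt 22 mm deep at its -x edge, two lugs at its +x edge. Origin: middle of the plate's underside, axes as the scale's; shut, at (-43, 0, 42) mm in the scale's frame, play 0.6 mm in x, 2 mm in y. Set on a flat surface it rests on skirt and lugs, leaning about 0.2 rad, skirt edge 22 mm below the origin.
- hatch_grip (a point): middle of the top of the grip rib on the hatch, at (-7, 0, 17) mm in the hatch's frame. Rib: 10 mm (x) by 46 mm (y), 14 mm above the plate's upper face. Grip it over the 46 mm, so that the hatch can keep its lean, without pressing it down. The lugs reach 6 mm under the case: once sprung up, draw the hatch 8 to 15 mm towards scale -x, then lift. It tears above 40 N against the scale.
- hatch_front (a point): middle of the hatch's front upper edge, at (-46.7, 0, 3) mm in the hatch's frame; shut, 45 mm above the table. When the tab lets go, a leaf spring lifts it by about 11 mm and the hatch leans by about 0.11 rad, still held by its lugs. Until then a rib keeps it from sliding.
- wood_board: wooden chopping board 220 mm (x) by 360 mm (y) by 22 mm thick, lying flat on the table. Origin at the middle of its underside, z up.
- spatula: black spatula, 338 mm long (own x), 52 mm wide, 16 mm high, lying lengthwise on the board near the board's +x edge, about 75 mm from its middle line. Origin at the middle of its underside.
- fresh_battery: fresh block battery 48 x 26 x 17 mm lying on the table (bystander). Origin at the middle of its underside.
- salve_pot: round salve pot, 65 mm across, 29 mm high (bystander). Origin at the middle of its underside.
- soap_bar_a: soap bar 43 x 63 x 26 mm (bystander). Origin at the middle of its underside.
- soap_bar_b: soap bar 42 x 63 x 25 mm (bystander). Origin at the middle of its underside.
- soap_mould: six-hole silicone soap mould 128 x 198 x 30 mm (bystander). Origin at the middle of its underside.
- green_bowl: small green bowl, 100 mm across, 48 mm high (bystander). Origin at the middle of its underside.

How it is judged:
On the way, in this order (a step that is already met when the one before it is completed fails the run):
1. the tab is pressed in and the hatch's front edge has sprung up, its lugs still in place (z of hatch_front in the frame of scale above 0.052 m and x of hatch in the frame of scale above -0.049 m), for 0.1 s.
2. the hatch, held in the fingers, is lifted clear above the scale (z of hatch in the frame of scale above 0.08 m and contact force between hatch and scale below 0.05 N and contact force between the fingers and hatch above 0.5 N), for 0.1 s.
3. the hatch is put onto the board while still held, not dropped (contact force between hatch and wood_board above 0.2 N and contact force between the fingers and hatch above 0.5 N), for 0.05 s.
At the end, for the whole second after the job is handed in: The hatch lies at rest on the wooden board, top side up (leaning less than 0.4 rad), its middle over the board, not touching the spatula, let go (x of hatch in the frame of wood_board between -0.11 and 0.11 m and y of hatch in the frame of wood_board between -0.18 and 0.18 m and contact force between hatch and wood_board above 0.2 N and contact force between hatch and spatula below 0.02 N and angle between hatch's own z axis and vertical below 0.4 rad and linear speed of hatch below 0.02 m/s).
It fails at once if the snap tab is forced with more than 15 N (contact force between the fingers and release_tab above 15 N).
It fails at once if the hatch is strained against the scale with more than 40 N (contact force between hatch and scale above 40 N).
It fails at once if the board or the spatula is shifted by more than 30 mm (distance of any of wood_board, spatula from where it was at the start of the episode above 0.03 m).
It fails at once if a bystander is shifted by more than 30 mm (distance of any of fresh_battery, salve_pot, soap_bar_a, soap_bar_b, soap_mould, green_bowl from where it was at the start of the episode above 0.03 m).
It also fails if it takes over 58 s, if anything falls off the work surface, if the arm or the gripper's body presses on something with over 40 N, if the wrist force passes 120 N, or if a joint passes its speed limit or range.

### The arm

A 6-joint arm with a two-finger parallel gripper is mounted at the origin on a cart in front of the work surface, level with it; the furniture and walls round the work are solid. World frame = base frame: x ahead of the robot, y to its left, z up, the work surface at z = 0. Lengths are in m, angles in rad, forces in N, time in s.
With the tool pointing down it reaches from about 0.425 to 0.95 m from the base axis. Payload 3.5 kg.
Tool frame: the origin (TCP) lies at the very end of the fingers, on their centre line; the grasp point (between the pads) lies 19 mm behind it; z points along the fingers, y is the line along which they close (so a half turn about z gives the same grasp; the last joint's range is limited). The gripper opens to 85 mm and grips with 20 to 120 N. Pads are 22 mm wide; open, the fingers measure 114 mm over their backs; the gripper's body (76 mm by 85 mm) begins 54 mm behind the grasp point. The pads swing forward as they close: fully open they stand 13 mm farther back than shut.
Start: joints at [1.092, 0.286, 1.577, -0, 1.279, -0.15], TCP at [0.218, 0.639, 0.231] pointing down, gripper open.
Joint ranges: [-2.77, 2.77], [-0.9, 2.22], [0.21, 2.48], [-1.53, 4.67], [0.24, 2.81], [-2.84, 2.84]. Speed limits (rad/s): [2.79, 2.79, 3.14, 3.14, 3.14, 3.14].

### API

Orientations are given as a unit quaternion [x, y, z, w].
In Python, from plant import ctrl, viewer, get_state gives the robot as it stands (ctrl), with the cameras (viewer) and the readings as plain functions.
- The arm moves only by the shell command python3 inch.py [FORCE], which reads ROWS from standard input. ROWS is a JSON list of rows, 1 to 10 of them, each an object with the fields xyz (a list: dx, dy, dz in parts of the range, where 1.0 means 1 m), rot (a list: a rotation vector rx, ry, rz in shares of pi rad (1.0 is pi rad)), finger_gap (the opening from 0.0 (shut) to 1.0 (fully open)); a field left out counts as zero (the opening has to be given); each row is the pose to reach, as a shift and turn from the pose commanded when the command began, along the tool's axes at that moment; what a row does not reach only later rows make up. A row lasts 1/8 s, in which the tool goes at most 0.0625 m and 0.188 rad, less where a joint would pass 70% of its speed; a pose out of reach is approached as far as the arm can. The fingers move at their own pace and stop on an object; FORCE is the grip in N (left out, the last holds). Time passes only in rows, so rows that do not move let the fingers close. It prints the time, the measured TCP pose, the force, the opening and the grip force at its end. Shift and turn numbers lie between -1 and 1, and a call with a number outside is refused. Input that does not fit is refused with a message, and nothing moves.
- get_state(): the state, without advancing time (a new reading comes with each control period).
- viewer.read_camera(name): name is "scene" or "top" or "wrist"; returns a dict with "pixels" (420x560x3 uint8, red, green, blue), "camera_matrix" (3x3 intrinsics, pixels), "dist_coeffs" ([k1, k2, p1, p2, k3] as OpenCV has them; the pictures are not rectified), "xyz" and "orientation" of the camera in the world. Camera axes: x right, y down, z forward; pixel columns grow to the right and rows downward; lengths in m; the calibration is good to about 2 mm. A picture is of the moment at which its call begins. There is no depth.
- ctrl.sign_off(): hands the job in; it is judged then, once.
The state is a dict: "time": time; "qpos": joint angles; "dq": joint speeds; "joint_efforts": joint torques, N m; "eef_pos": TCP position; "tcp_rot": TCP orientation; "contact_force": force on the tool from outside, world axes, zero at the start; "wrist_torque": the same for the moment, N m; "opening": opening from 0.0 (shut) to 1.0 (fully open); "finger_force": force on a finger pad.
Only numpy, scipy, OpenCV 4.12 (cv2) and the standard library are available. Lean on these libraries where they do the work, as an engineer would, in place of code of your own. Each camera call takes 0.05 s, during which the arm holds its last target. There are 200 camera calls.

## Working session

There is one attempt and no reset: what is moved stays moved. The work goes in short steps, Python scripts to look and compute and a shell command to move; the robot and the scene stay as the last step left them, time stands still between calls to the robot, and variables do not carry over. Pictures are saved under pics/ and viewed, at most 10 in all, crops included, and the job is handed in when it is done.

```bash
ls; mkdir -p pics
cat > h.py <<'E'
from plant import ctrl, viewer, get_state
import cv2,numpy as np
from scipy.spatial.transform import Rotation as R
def snap(n,f=None,crop=None,scale=1):
    c=viewer.read_camera(n); im=c["pixels"][:,:,::-1].copy()
    if f:
        o=im
        if crop: o=o[crop[1]:crop[3],crop[0]:crop[2]]
        cv2.imwrite("pics/"+f,cv2.resize(o,None,fx=scale,fy=scale,interpolation=cv2.INTER_CUBIC))
    return c
def ray(c,uv,z):
    p=cv2.undistortPoints(np.array([[uv]],float),np.array(c["camera_matrix"]),np.array(c["dist_coeffs"]))[0,0]
    d=R.from_quat(c["orientation"]).apply([p[0],p[1],1]); o=np.array(c["xyz"])
    return o+d*(z-o[2])/d[2]
def proj(c,P):
    r=R.from_quat(c["orientation"]).inv(); t=-r.apply(c["xyz"])
    return cv2.projectPoints(np.atleast_2d(np.array(P,float)),r.as_rotvec(),t,np.array(c["camera_matrix"]),np.array(c["dist_coeffs"]))[0][:,0]
E
python3 - <<'E'
from h import *
import pickle
for n in("top","scene"):
    c=snap(n,n+"0.png",scale=1.42); pickle.dump(c,open(n+"0.pkl","wb")); print(n,c["xyz"],c["orientation"])
print(get_state())
E
```

```text
inch.py
pics
plant.py
top [ 0.26769204 -0.04167617  1.30116997] [ 0.71179014 -0.69693775  0.06475942 -0.05864113]
scene [-0.07498749 -0.49303261  0.9165921 ] [ 0.85083481 -0.39976226  0.1514409  -0.30550928]
{'time': 0.1, 'qpos': array([ 1.09199048e+00,  2.87138270e-01,  1.57800921e+00,  1.29682021e-05,
        1.27860925e+00, -1.50003905e-01]), 'dq': array([ 0.00063353, -0.00041395, -0.00185738,  0.00067538, -0.00272122,
       -0.00030164]), 'joint_efforts': array([ 8.76234444e-04, -4.07291365e+01, -2.93702173e+01, -1.67611092e-04,
        3.43422551e-03,  2.31165247e-07]), 'eef_pos': array([0.21766219, 0.63832364, 0.23005628]), 'tcp_rot': array([ 1.63663164e-01,  9.86515686e-01, -1.02707780e-03, -3.40523940e-04]), 'contact_force': array([0.64869555, 0.28825653, 0.73611453]), 'wrist_torque': array([-0.01883216,  0.02858454, -0.01499796]), 'finger_force': 0.0, 'opening': 0.9998664318571163}
```

View pics/top0.png

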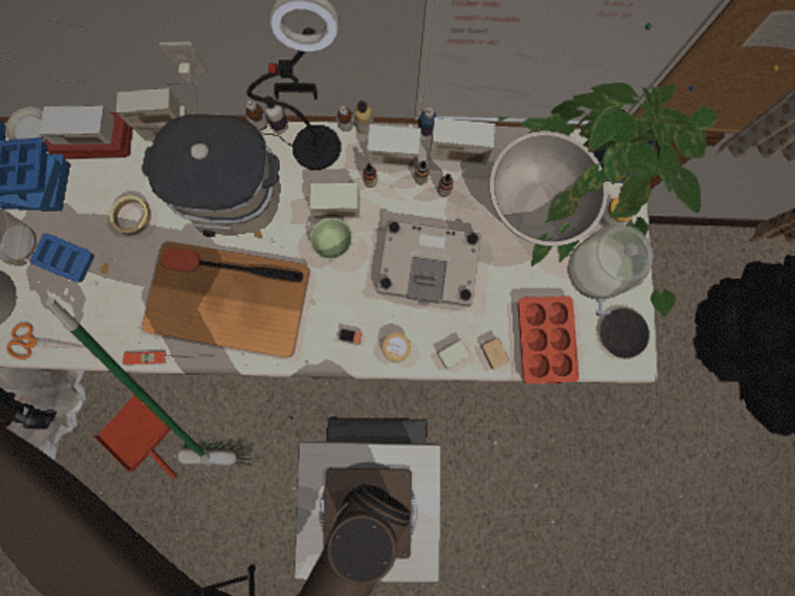

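View pics/scene0.png

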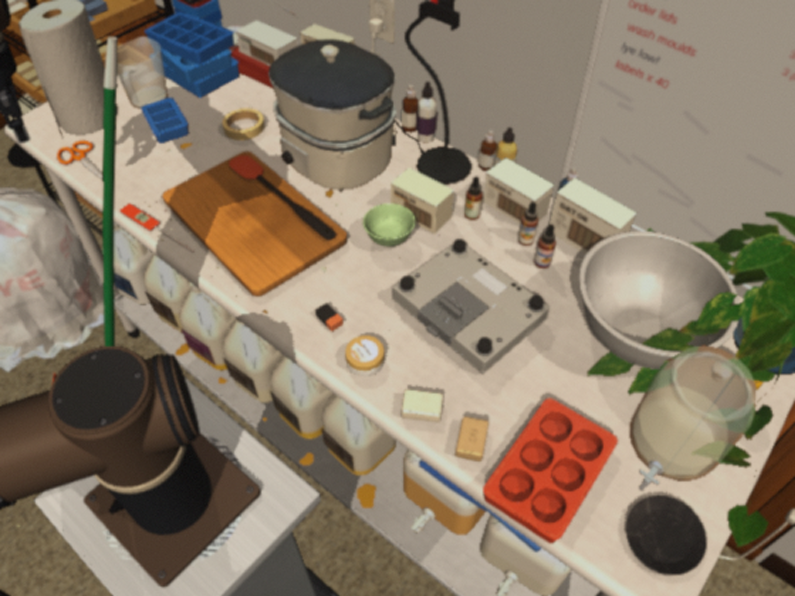

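The top view shows the scale at about (428,262), the board at (228,300) with the spatula along its far edge, and the pot, soaps and battery in front of the scale. I'll enlarge the scale and board.

Run:
```python
from h import *
import pickle
c=pickle.load(open("top0.pkl","rb"));im=c["pixels"][:,:,::-1]
a=cv2.resize(im[145:225,250:350],None,fx=8,fy=8,interpolation=cv2.INTER_CUBIC)[:600]
cv2.imwrite("pics/a.png",cv2.resize(a,(750,600)) if a.shape[0]>600 else a)
s=pickle.load(open("scene0.pkl","rb"));im=s["pixels"][:,:,::-1]
b=cv2.resize(im[160:270,265:395],None,fx=5,fy=5,interpolation=cv2.INTER_CUBIC);cv2.imwrite("pics/b.png",b)
print(a.shape,b.shape)
print(proj(c,[[0,0,0],[.5,0,0],[.5,.3,0],[.218,.639,.231]])*1.42)
B=np.array([[157,243],[309,270],[296,356],[144,331]])/1.42
for u in B: print(ray(c,u,.022))
```

```text
(600, 800, 3) (550, 650, 3)
[[367.26534614 511.15492238]
 [372.99780041 289.86063561]
 [245.90375612 287.10954285]
 [ 35.84863271 405.35147676]]
[0.59773336 0.5153452  0.022     ]
[0.53967481 0.14929742 0.022     ]
[0.34004165 0.1697583  0.022     ]
[0.38793073 0.52638966 0.022     ]
```

View pics/a.png

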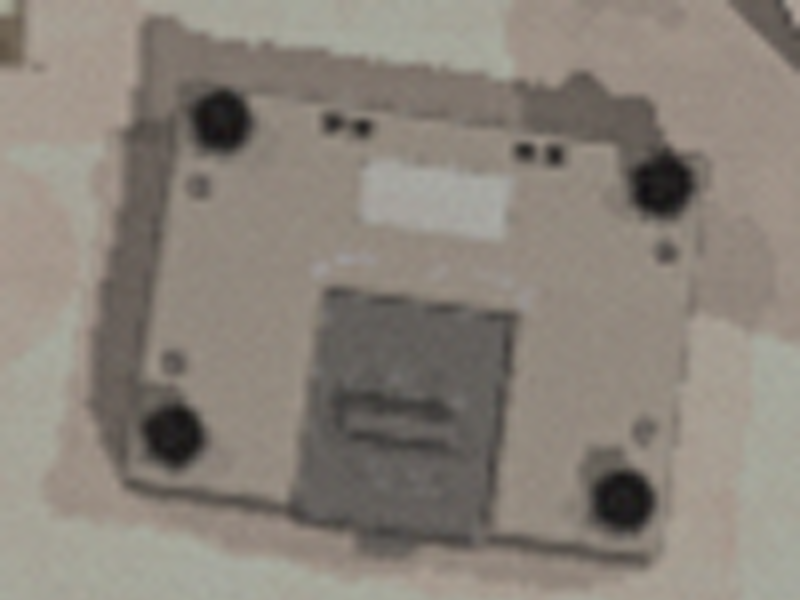

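View pics/b.png

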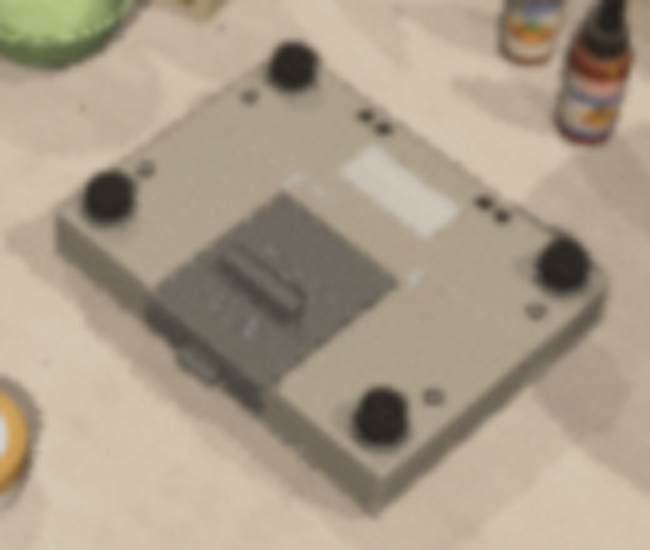

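The crops give clear foot centres in both views: top (220,120), (662,184), (174,434), (623,500), and scene (293,67), (563,264), (108,197), (381,416). The tab is on the robot-facing side. Next I'll fit the poses.

```bash
cat >> h.py <<'E'
def W(pose,p):
    x,y,a=pose; p=np.atleast_2d(np.array(p,float)); c,s=np.cos(a),np.sin(a)
    return np.c_[x+c*p[:,0]-s*p[:,1],y+s*p[:,0]+c*p[:,1],p[:,2]]
def T(pose,z,goal_xy):
    """shift in tool axes + z-turn to bring TCP to scale-frame goal"""
    pass
def delta(xyz,yaw):
    s=get_state(); r=R.from_quat(s["tcp_rot"])
    g=R.from_matrix(np.array([[-np.cos(yaw),-np.sin(yaw),0],[-np.sin(yaw),np.cos(yaw),0],[0,0,-1]]))
    return np.round(r.inv().apply(np.array(xyz)-s["eef_pos"]),4),np.round((r.inv()*g).as_rotvec(),4)
E
python3 - <<'E'
from h import *
import pickle,json
from scipy.optimize import least_squares
t=pickle.load(open("top0.pkl","rb"));s=pickle.load(open("scene0.pkl","rb"))
F=np.array([[.066,.091,.061],[.066,-.091,.061],[-.066,.091,.061],[-.066,-.091,.061]])
ut=(np.array([[220,120],[662,184],[174,434],[623,500]])+.5)/8-.5+[250,145]
us=(np.array([[293,67],[563,264],[108,197],[381,416]])+.5)/5-.5+[265,160]
f=lambda p:np.r_[(proj(t,W(p,F))-ut).ravel(),(proj(s,W(p,F))-us).ravel()]
S=least_squares(f,[.58,-.12,-.14]);print("scale",S.x,np.round(S.fun,2))
for cam,u in((t,ut),(s,us)):
    print(least_squares(lambda p:(proj(cam,W(p,F))-u).ravel(),S.x).x)
S=S.x
C=np.array([[.11,.18,.022],[.11,-.18,.022],[-.11,-.18,.022],[-.11,.18,.022]])
bt=(np.array([[157,243],[309,270],[296,356],[144,331]])+.5)/1.42-.5
bs=(np.array([[249,152],[347,238],[261,292],[163,197]])+.5)/1.42-.5
B=least_squares(lambda p:np.r_[(proj(t,W(p,C))-bt).ravel(),(proj(s,W(p,C))-bs).ravel()],[.466,.34,-.157])
print("board",B.x,np.round(B.fun,1))
json.dump([list(S),list(B.x)],open("p.json","w"))
print("tab",W(S,[-.0977,0,.0275]))
# TCP pre-press: 30 mm short of contact (11mm half width)
print(delta(W(S,[-.0977-.011-.03,0,.15])[0],S[2]))
print(delta(W(S,[-.0977-.011-.03,0,.020])[0],S[2]))
E
```

```text
scale [ 0.55901423 -0.12830833 -0.12444345] [ 0.48  0.38  0.76  0.41  0.25  0.65  0.72  0.62 -0.27 -1.24  0.37 -0.56
 -0.45 -0.96  0.02 -0.33]
[ 0.56068423 -0.12652578 -0.12411565]
[ 0.55731226 -0.12977481 -0.12440591]
board [ 0.46934689  0.33793491 -0.13164281] [ 4.1 -1.   1.6 -4.3 -1.2  1.2 -1.3  1.3 -1.4 -1.4  3.4 -1.9 -2.8  2.
 -3.  -0.8]
tab [[ 0.46206976 -0.11618156  0.0275    ]]
(array([-0.4348, -0.6433,  0.0813]), array([-0.0021, -0.0006, -0.2044]))
(array([-0.4349, -0.643 ,  0.2113]), array([-0.0021, -0.0006, -0.2044]))
```

The manual's scale: turns go in shares of pi rad. Converting my numbers, -0.204 rad / 3.1416 = -0.0649.

```bash
echo '[{"xyz":[-0.33, -0.245, 0], "rot":[0, 0, -0.0318], "finger_gap":0}, {"xyz":[-0.33, -0.245, 0], "rot":[0, 0, -0.0318], "finger_gap":0}, {"xyz":[-0.33, -0.245, 0], "rot":[0, 0, -0.0318], "finger_gap":0}, {"xyz":[-0.33, -0.245, 0], "rot":[0, 0, -0.0318], "finger_gap":0}, {"xyz":[-0.33, -0.245, 0], "rot":[0, 0, -0.0318], "finger_gap":0}, {"xyz":[-0.33, -0.245, 0], "rot":[0, 0, -0.0318], "finger_gap":0}, {"xyz":[-0.33, -0.245, 0], "rot":[0, 0, -0.0318], "finger_gap":0}, {"xyz":[-0.435, -0.643, 0.081], "rot":[0, 0, -0.0649], "finger_gap":0}, {"xyz":[-0.435, -0.643, 0.081], "rot":[0, 0, -0.0649], "finger_gap":0}, {"xyz":[-0.435, -0.643, 0.081], "rot":[0, 0, -0.0649], "finger_gap":0}]' | python3 inch.py 20
python3 -c "
from h import *
import json
S,B=json.load(open('p.json'))
print(delta(W(S,[-.1387,0,.15])[0],S[2]),delta(W(S,[-.1387,0,.02])[0],S[2]))"
```

```text
time: 1.35
eef_pos: [0.4375, 0.1151, 0.1944]
tcp_rot: [0.062, 0.998, -0.0, -0.0]
contact_force: [1.2, -1.5, -0.0]
opening: 0.001
finger_force: 0.0
(array([-0.0121, -0.2265,  0.0445]), array([-0.0002, -0.0001,  0.0002])) (array([-0.0121, -0.2264,  0.1745]), array([-0.0002, -0.0001,  0.0002]))
```

```bash
echo '[{"xyz":[-0.012, -0.2265, 0.045], "finger_gap":0}, {"xyz":[-0.012, -0.2265, 0.045], "finger_gap":0}, {"xyz":[-0.012, -0.2265, 0.045], "finger_gap":0}, {"xyz":[-0.012, -0.2265, 0.045], "finger_gap":0}, {"xyz":[-0.012, -0.2265, 0.0745], "finger_gap":0}, {"xyz":[-0.012, -0.2265, 0.1745], "finger_gap":0}, {"xyz":[-0.012, -0.2265, 0.1745], "finger_gap":0}, {"xyz":[-0.012, -0.2265, 0.1745], "finger_gap":0}, {"xyz":[-0.012, -0.2265, 0.1745], "finger_gap":0}]' | python3 inch.py
python3 -c "
from h import *
import json,pickle
S,B=json.load(open('p.json'))
print(delta(W(S,[-.1387,0,.02])[0],S[2]))
c=snap('scene','d.png',(240,150,400,270),5); pickle.dump(c,open('d.pkl','wb'))
P=get_state()['eef_pos']; print((proj(c,[P,W(S,[-.0977,0,.0275])[0]])-[240,150])*5)"
```

```text
time: 2.48
eef_pos: [0.4228, -0.1098, 0.0219]
tcp_rot: [0.062, 0.998, -0.0, 0.001]
contact_force: [0.2, 0.2, -0.3]
opening: -0.006
finger_force: 0.0
(array([ 0.0012, -0.0015,  0.0019]), array([-0.0007,  0.0018, -0.0002]))
[[249.53811569 476.64355745]
 [310.85460507 426.35024771]]
```

View pics/d.png

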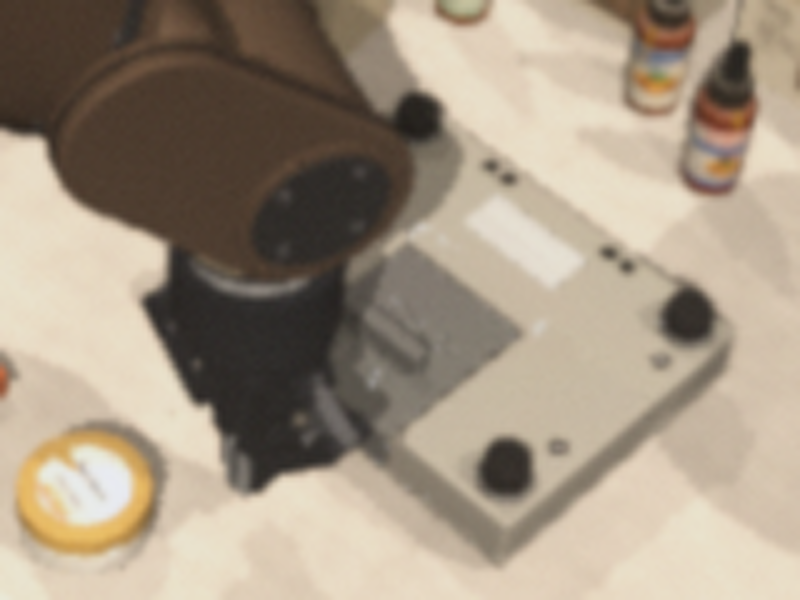

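The closed fingers stand in front of the tab, with the TCP at about (249,476) in the crop as predicted and the salve pot well clear. I'll creep in now.

```bash
echo '[{"xyz":[-0.008, 0, 0], "finger_gap":0}, {"xyz":[-0.014, 0, 0], "finger_gap":0}, {"xyz":[-0.018, 0, 0], "finger_gap":0}, {"xyz":[-0.021, 0, 0], "finger_gap":0}, {"xyz":[-0.021, 0, 0], "finger_gap":0}]' | python3 inch.py; echo '[{"xyz":[-0.001, 0, 0], "finger_gap":0}, {"xyz":[-0.002, 0, 0], "finger_gap":0}, {"xyz":[-0.003, 0, 0], "finger_gap":0}, {"xyz":[-0.004, 0, 0], "finger_gap":0}, {"xyz":[-0.004, 0, 0], "finger_gap":0}]' | python3 inch.py
```

```text
time: 3.15
eef_pos: [0.4428, -0.1119, 0.0206]
tcp_rot: [0.062, 0.998, 0.0, -0.0]
contact_force: [0.2, 0.7, 0.5]
opening: -0.001
finger_force: 0.0
time: 3.78
eef_pos: [0.4467, -0.1125, 0.0207]
tcp_rot: [0.062, 0.998, -0.0, 0.0]
contact_force: [0.1, 0.4, 0.3]
opening: -0.002
finger_force: 0.0
```

```bash
echo '[{"xyz":[-0.001, 0, 0], "finger_gap":0}, {"xyz":[-0.002, 0, 0], "finger_gap":0}, {"xyz":[-0.002, 0, 0], "finger_gap":0}]' | python3 inch.py; echo '[{"xyz":[-0.001, 0, 0], "finger_gap":0}, {"xyz":[-0.0015, 0, 0], "finger_gap":0}, {"xyz":[-0.0015, 0, 0], "finger_gap":0}]' | python3 inch.py;  python3 -c "
from h import *
import json
S,B=json.load(open('p.json'))
print(delta(W(S,[-.1087,0,.02])[0],S[2]))"
```

```text
time: 4.15
eef_pos: [0.4487, -0.1127, 0.0206]
tcp_rot: [0.062, 0.998, -0.0, 0.0]
contact_force: [0.3, -0.5, 0.5]
opening: -0.002
finger_force: 0.0
time: 4.53
eef_pos: [0.4501, -0.1129, 0.0206]
tcp_rot: [0.062, 0.998, -0.0, 0.0]
contact_force: [0.2, 0.2, 0.2]
opening: 0.003
finger_force: 0.0
(array([-0.0012, -0.0018,  0.0006]), array([-0.    ,  0.    , -0.0003]))
```

```bash
for i in 1; do echo '[{"xyz":[-0.001, -0.001, 0], "finger_gap":0}, {"xyz":[-0.001, -0.0015, 0], "finger_gap":0}]' | python3 inch.py; echo '[{"xyz":[-0.001, 0, 0], "finger_gap":0}, {"xyz":[-0.001, 0, 0], "finger_gap":0}]' | python3 inch.py;echo '[{"xyz":[-0.001, 0, 0], "finger_gap":0}, {"xyz":[-0.001, 0, 0], "finger_gap":0}]' | python3 inch.py; done
```

```text
time: 4.78
eef_pos: [0.451, -0.1146, 0.0207]
tcp_rot: [0.062, 0.998, -0.0, 0.0]
contact_force: [0.3, -0.6, 0.1]
opening: -0.0
finger_force: 0.0
time: 5.03
eef_pos: [0.452, -0.1147, 0.0207]
tcp_rot: [0.062, 0.998, -0.0, 0.0]
contact_force: [0.0, 0.1, -0.6]
opening: -0.002
finger_force: 0.0
time: 5.28
eef_pos: [0.453, -0.1148, 0.0207]
tcp_rot: [0.062, 0.998, -0.0, 0.0]
contact_force: [-0.4, 1.2, -0.1]
opening: -0.001
finger_force: 0.0
```

```bash
echo '[{"xyz":[-0.001, 0, 0], "finger_gap":0}, {"xyz":[-0.001, 0, 0], "finger_gap":0}]' | python3 inch.py; echo '[{"xyz":[-0.001, 0, 0], "finger_gap":0}, {"xyz":[-0.001, 0, 0], "finger_gap":0}]' | python3 inch.py
```

```text
time: 5.52
eef_pos: [0.454, -0.1149, 0.0207]
tcp_rot: [0.062, 0.998, -0.0, 0.0]
contact_force: [0.3, -0.3, -0.4]
opening: 0.002
finger_force: 0.0
time: 5.78
eef_pos: [0.4546, -0.1149, 0.0205]
tcp_rot: [0.062, 0.998, 0.0, -0.001]
contact_force: [-1.7, -0.2, 2.1]
opening: -0.002
finger_force: 0.7
```

```bash
echo '[{"xyz":[-0.0005, 0, 0], "finger_gap":0}, {"xyz":[-0.0005, 0, 0], "finger_gap":0}]' | python3 inch.py; echo '[{"xyz":[-0.0005, 0, 0], "finger_gap":0}, {"xyz":[-0.0005, 0, 0], "finger_gap":0}]' | python3 inch.py
```

```text
time: 6.02
eef_pos: [0.4547, -0.1149, 0.0205]
tcp_rot: [0.062, 0.998, 0.0, -0.001]
contact_force: [-4.6, -0.6, 3.3]
opening: -0.003
finger_force: 2.0
time: 6.28
eef_pos: [0.4547, -0.1149, 0.0204]
tcp_rot: [0.062, 0.998, 0.0, -0.002]
contact_force: [-6.8, 0.5, 4.8]
opening: 0.004
finger_force: 3.0
```

```bash
echo '[{"xyz":[-0.0005, 0, 0], "finger_gap":0}, {"xyz":[-0.0005, 0, 0], "finger_gap":0}]' | python3 inch.py
```

```text
time: 6.52
eef_pos: [0.4549, -0.1148, 0.0203]
tcp_rot: [0.062, 0.998, 0.0, -0.002]
contact_force: [-7.2, 0.2, 5.5]
opening: -0.004
finger_force: 3.4
```

```bash
echo '[{"xyz":[0, 0, -0.001], "finger_gap":0}, {"xyz":[0, 0, -0.001], "finger_gap":0}]' | python3 inch.py; python3 -c "
from h import *
s=get_state();print(s['wrist_torque'],s['contact_force'])"
```

```text
time: 6.78
eef_pos: [0.4555, -0.1149, 0.0211]
tcp_rot: [0.062, 0.998, 0.0, -0.001]
contact_force: [-4.9, -0.1, -0.1]
opening: -0.001
finger_force: 2.0
[-0.10907584  0.67701141  0.01512001] [-4.94159727 -0.10669704 -0.14486603]
```

The upward pull came from friction as the button swings up, and following its arc removes it. I'll push along the arc.

```bash
echo '[{"xyz":[-0.0005, 0, -0.0004], "finger_gap":0}, {"xyz":[-0.0005, 0, -0.0004], "finger_gap":0}]' | python3 inch.py; echo '[{"xyz":[-0.0005, 0, -0.0004], "finger_gap":0}, {"xyz":[-0.0005, 0, -0.0004], "finger_gap":0}]' | python3 inch.py
```

```text
time: 7.02
eef_pos: [0.4563, -0.115, 0.0216]
tcp_rot: [0.062, 0.998, 0.0, -0.001]
contact_force: [-3.6, -0.7, -1.1]
opening: 0.002
finger_force: 2.1
time: 7.28
eef_pos: [0.457, -0.1151, 0.0221]
tcp_rot: [0.062, 0.998, 0.0, -0.0]
contact_force: [-4.4, -0.4, -1.9]
opening: 0.003
finger_force: 2.1
```

```bash
echo '[{"xyz":[-0.0005, 0, -0.0004], "finger_gap":0}, {"xyz":[-0.0005, 0, -0.0004], "finger_gap":0}]' | python3 inch.py
```

```text
time: 7.52
eef_pos: [0.4575, -0.1152, 0.0225]
tcp_rot: [0.062, 0.998, 0.0, -0.0]
contact_force: [-4.0, 0.9, -4.0]
opening: 0.001
finger_force: 2.1
```

```bash
echo '[{"xyz":[-0.0005, 0, 0], "finger_gap":0}, {"xyz":[-0.0005, 0, 0], "finger_gap":0}]' | python3 inch.py; echo '[{"xyz":[-0.0005, 0, 0], "finger_gap":0}, {"xyz":[-0.0005, 0, 0], "finger_gap":0}]' | python3 inch.py; python3 -c "
from h import *
c=snap('scene','e.png',(240,150,400,270),5)"
```

```text
time: 7.78
eef_pos: [0.458, -0.1152, 0.0227]
tcp_rot: [0.062, 0.998, 0.0, -0.001]
contact_force: [-4.6, 0.1, -1.3]
opening: 0.001
finger_force: 2.5
time: 8.02
eef_pos: [0.4583, -0.1153, 0.0228]
tcp_rot: [0.062, 0.998, 0.0, -0.001]
contact_force: [-5.4, -0.0, -0.6]
opening: -0.001
finger_force: 3.1
```

View pics/e.png

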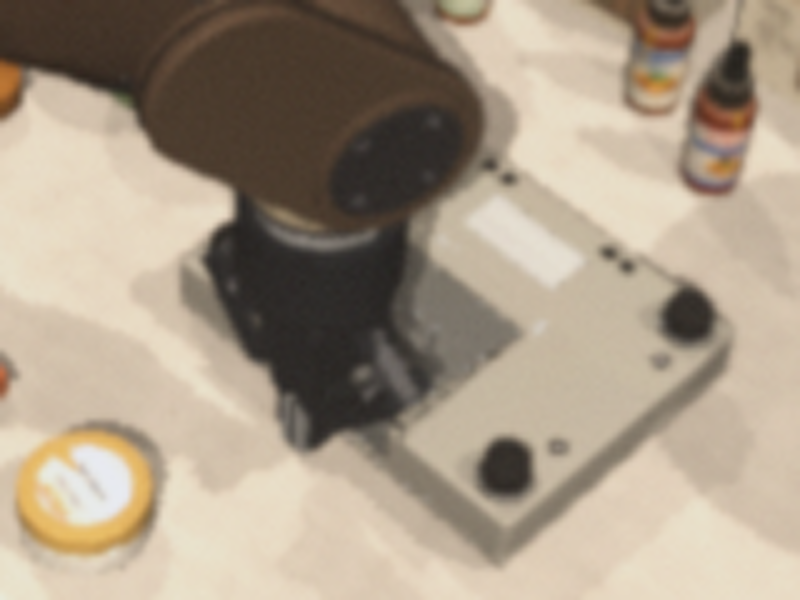

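The gripper hides most of the hatch, but its visible corner at about (405,405) still looks flush. I'll push a little more.

```bash
echo '[{"xyz":[-0.0005, 0, -0.0002], "finger_gap":0}, {"xyz":[-0.0005, 0, -0.0002], "finger_gap":0}]' | python3 inch.py; echo '[{"xyz":[-0.0005, 0, -0.0002], "finger_gap":0}, {"xyz":[-0.0005, 0, -0.0002], "finger_gap":0}]' | python3 inch.py
```

```text
time: 8.32
eef_pos: [0.4587, -0.1153, 0.023]
tcp_rot: [0.062, 0.998, 0.0, -0.001]
contact_force: [-5.8, -0.4, -0.4]
opening: 0.002
finger_force: 3.3
time: 8.57
eef_pos: [0.459, -0.1153, 0.0231]
tcp_rot: [0.062, 0.998, 0.0, -0.001]
contact_force: [-6.7, 0.2, 1.5]
opening: -0.002
finger_force: 3.5
```

```bash
echo '[{"xyz":[-0.0005, 0, -0.0002], "finger_gap":0}, {"xyz":[-0.0005, 0, -0.0002], "finger_gap":0}]' | python3 inch.py
```

```text
time: 8.82
eef_pos: [0.459, -0.1154, 0.0232]
tcp_rot: [0.062, 0.998, 0.0, -0.002]
contact_force: [-8.5, 0.2, 0.1]
opening: -0.001
finger_force: 3.9
```

```bash
python3 -c "
from h import *
import pickle
a=snap('scene')['pixels'];d=pickle.load(open('d.pkl','rb'))['pixels'];w=snap('wrist')['pixels']
f=lambda i:cv2.resize(i[205:250,300:360],(400,300),interpolation=cv2.INTER_CUBIC)
o=np.hstack([np.vstack([f(d),f(a)]),cv2.resize(w,(400,300)).repeat(1,0) if 0 else np.vstack([cv2.resize(w,(400,300)),np.zeros((300,400,3),np.uint8)])])
cv2.imwrite('pics/f.png',o[:,:,::-1])"
```

```text
(no output)
```

View pics/f.png

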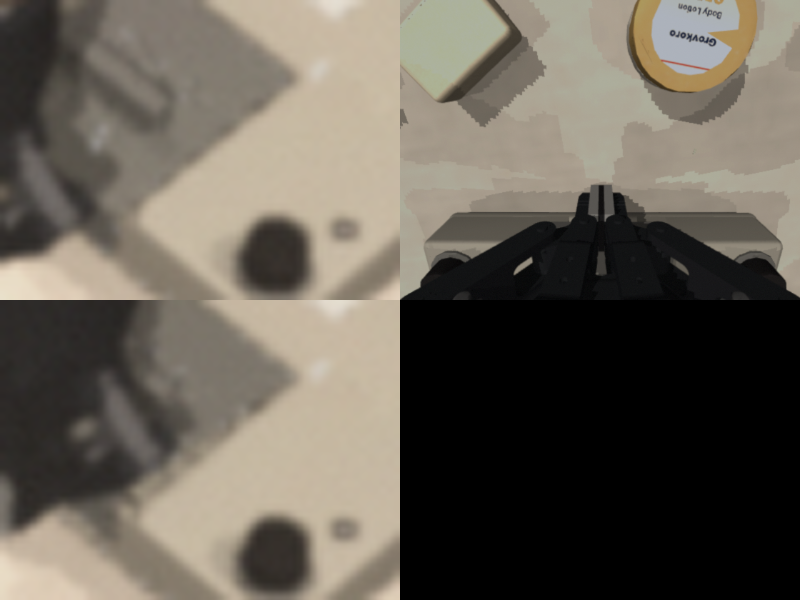

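```bash
python3 -c "
from h import *
import json
S,B=json.load(open('p.json'))
c=viewer.read_camera('scene')
k=400/60
for z in(.045,.056):
  print(((proj(c,W(S,[[-.0897,-.038,z],[-.0897,-.02,z],[-.0437,-.038,.045+(z-.045)/2],[.004,-.038,.045]]))-[300,205])*k).round())
print(get_state()['contact_force'])"
```

```text
[[109. 224.]
 [ 73. 193.]
 [199. 152.]
 [289.  81.]]
[[111. 205.]
 [ 74. 175.]
 [201. 143.]
 [289.  81.]]
[-8.16241522  0.38294491  0.27364345]
```

```bash
python3 -c "
from h import *
import pickle
a=viewer.read_camera('scene')['pixels'].mean(2);d=pickle.load(open('d.pkl','rb'))['pixels'].mean(2)
for u in (326,328,330,333,336): print(u,d[220:238,u].astype(int),a[220:238,u].astype(int),sep='\n')"
```

```text
326
[114 116 117 118 120 120 117 116 120 120 128 144 168 179 181 182 182 181]
[ 91  82  77  76  73  76  78  90 119 134 140 142 156 170 178 180 180 182]
328
[122 122 122 122 121 121 123 119 115 129 162 179 182 181 182 181 182 182]
[111  99  90  87  93 110 118 121 124 131 153 172 177 180 179 181 181 181]
330
[123 120 122 122 123 121 123 126 145 169 178 182 181 182 181 181 182 182]
[117 115 115 114 115 116 130 139 146 163 176 181 180 182 180 179 181 183]
333
[122 123 122 119 113 129 159 175 180 181 180 182 180 182 182 181 182 182]
[115 115 118 123 124 133 157 173 177 179 180 180 181 182 180 181 182 181]
336
[121 120 128 147 169 179 182 181 182 182 182 182 182 183 182 182 182 181]
[116 130 137 151 168 178 179 180 180 180 180 182 180 181 180 182 182 181]
```

The rows where the plate used to be now show a lighter band, about 3 px high near the front and 2 px at mid-length. That matches the hatch side face after an 11 mm rise, so it has sprung. I'll back off and move up over the rib, opening the fingers.

```bash
echo '[{"xyz":[0.01, 0, 0], "finger_gap":0}, {"xyz":[0.025, 0, 0], "finger_gap":0}, {"xyz":[0.025, 0, -0.06], "finger_gap":0}, {"xyz":[0.025, 0, -0.12], "finger_gap":1}, {"xyz":[0.025, 0, -0.18], "finger_gap":1}, {"xyz":[0.025, 0, -0.23], "finger_gap":1}, {"xyz":[0.025, 0, -0.23], "finger_gap":1}, {"xyz":[0.025, 0, -0.23], "finger_gap":1}]' | python3 inch.py; python3 -c "
from h import *
import json,pickle
S,B=json.load(open('p.json'))
c=snap('scene'); w=snap('wrist'); pickle.dump((c,w),open('g.pkl','wb'))
o=np.hstack([cv2.resize(c['pixels'][185:245,290:350],(400,400),interpolation=3),cv2.resize(w['pixels'],(400,300))[:,:].copy().repeat(1,0) if 0 else cv2.copyMakeBorder(cv2.resize(w['pixels'],(400,300)),0,100,0,0,0)])
cv2.imwrite('pics/g.png',o[:,:,::-1])
k=400/60
P=W(S,[[-.048,.023,.065],[-.048,-.023,.065],[-.0897,-.038,.056],[-.0897,.038,.056]])
print(((proj(c,P)-[290,185])*k).round()); print((proj(w,P)*400/560).round()+[400,0])
print(delta(W(S,[-.048,0,.12])[0],S[2]))"
```

```text
time: 10.02
eef_pos: [0.4354, -0.1125, 0.2534]
tcp_rot: [0.062, 0.998, -0.0, 0.001]
contact_force: [-0.5, 0.1, 0.0]
opening: 0.998
finger_force: 0.0
[[139. 159.]
 [232. 233.]
 [178. 338.]
 [ 25. 213.]]
[[616. 183.]
 [584. 183.]
 [574. 155.]
 [626. 155.]]
(array([-0.0776, -0.0007,  0.1315]), array([ 0.001 , -0.0021, -0.0005]))
```

View pics/g.png

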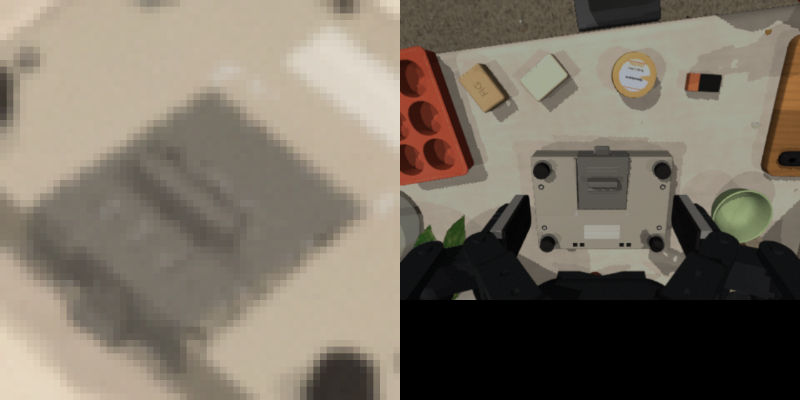

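The rib ends in the scene crop, about (140,160) and (235,230), match the sprung prediction. The wrist view at lower contrast puts the rib at about (603,185). I'll enlarge the wrist view to measure it precisely.

```bash
python3 -c "
from h import *
import json,pickle
c,w=pickle.load(open('g.pkl','rb'))
cv2.imwrite('pics/w.png',cv2.resize(w['pixels'][200:350,185:385,::-1],(800,600),interpolation=3))
S,B=json.load(open('p.json'))
F=[[.066,.091,.061],[.066,-.091,.061],[-.066,.091,.061],[-.066,-.091,.061]]
F+=[[-.0897,.038,.056],[-.0897,-.038,.056],[-.0897,.038,.045],[-.0897,-.038,.045],[-.048,.023,.065],[-.048,-.023,.065]]
print(((proj(w,W(S,F))-[185,200])*4).round())"
```

```text
[[693. 578.]
 [ 69. 578.]
 [728. 158.]
 [ 33. 158.]
 [527.  66.]
 [234.  66.]
 [523.  53.]
 [239.  53.]
 [468. 227.]
 [293. 227.]]
```

View pics/w.png

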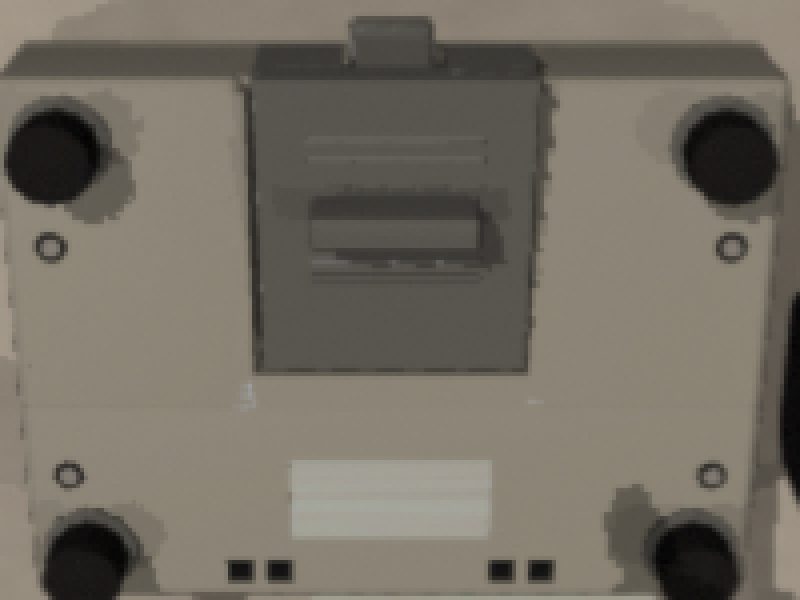

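The hatch front is 294 px wide, against 293 predicted sprung and 284 shut, so the spring-up is confirmed. The rib centre at (395,233) is about 3 mm towards scale +y and 1.5 mm towards +x of my prediction.

```bash
echo '[{"xyz":[-0.05, 0.002, 0.04], "finger_gap":1}, {"xyz":[-0.079, 0.002, 0.1], "finger_gap":1}, {"xyz":[-0.079, 0.002, 0.15], "finger_gap":1}, {"xyz":[-0.079, 0.002, 0.18], "finger_gap":1}, {"xyz":[-0.079, 0.002, 0.18], "finger_gap":1}]' | python3 inch.py; python3 -c "
from h import *
import json
S,B=json.load(open('p.json'))
print(delta(W(S,[-.0465,.003,.053])[0],S[2]))"
```

```text
time: 10.75
eef_pos: [0.5107, -0.1189, 0.0687]
tcp_rot: [0.062, 0.998, 0.002, -0.005]
contact_force: [-0.5, 0.6, 0.5]
opening: 0.997
finger_force: 0.0
(array([-0.0028, -0.0004,  0.0157]), array([ 0.0031, -0.0097, -0.0005]))
```

```bash
echo '[{"finger_gap":1}, {"finger_gap":1}]' | python3 inch.py; python3 -c "
from h import *
import json
S,B=json.load(open('p.json'))
print(delta(W(S,[-.0465,.003,.053])[0],S[2]))"
```

```text
time: 11.0
eef_pos: [0.5155, -0.121, 0.0754]
tcp_rot: [0.062, 0.998, -0.001, 0.002]
contact_force: [0.0, -0.5, 0.7]
opening: 1.002
finger_force: 0.0
(array([0.0024, 0.0012, 0.0224]), array([-0.0011,  0.0036, -0.0003]))
```

```bash
echo '[{"xyz":[0.001, 0.001, 0.005], "finger_gap":1}, {"xyz":[0.001, 0.001, 0.011], "finger_gap":1}, {"xyz":[0.001, 0.001, 0.016], "finger_gap":1}, {"xyz":[0.001, 0.001, 0.019], "finger_gap":1}, {"xyz":[0.001, 0.001, 0.02], "finger_gap":1}, {"xyz":[0.001, 0.001, 0.02], "finger_gap":1}, {"xyz":[0.001, 0.001, 0.02], "finger_gap":1}]' | python3 inch.py 20; echo '[{"finger_gap":0.7}, {"finger_gap":0.6}, {"finger_gap":0.6}]' | python3 inch.py
```

```text
time: 11.88
eef_pos: [0.5135, -0.1194, 0.0536]
tcp_rot: [0.062, 0.998, -0.0, 0.0]
contact_force: [0.0, 0.1, 0.4]
opening: 0.996
finger_force: 0.0
time: 12.25
eef_pos: [0.5133, -0.1193, 0.0535]
tcp_rot: [0.062, 0.998, -0.0, 0.0]
contact_force: [0.1, 0.7, -0.5]
opening: 0.602
finger_force: 0.0
```

```bash
echo '[{"finger_gap":0.55}, {"finger_gap":0.4}, {"finger_gap":0.4}, {"finger_gap":0.4}]' | python3 inch.py 30
```

```text
time: 12.75
eef_pos: [0.5133, -0.1194, 0.0535]
tcp_rot: [0.062, 0.998, -0.0, 0.0]
contact_force: [0.2, -0.2, 0.5]
opening: 0.53
finger_force: 30.5
```

```bash
echo '[{"xyz":[0.002, 0, 0], "finger_gap":0.4}, {"xyz":[0.004, 0, 0], "finger_gap":0.4}, {"xyz":[0.006, 0, 0], "finger_gap":0.4}]' | python3 inch.py; echo '[{"xyz":[0.002, 0, 0], "finger_gap":0.4}, {"xyz":[0.004, 0, 0], "finger_gap":0.4}, {"xyz":[0.006, 0, 0], "finger_gap":0.4}, {"xyz":[0.006, 0, 0], "finger_gap":0.4}]' | python3 inch.py
```

```text
time: 13.12
eef_pos: [0.5073, -0.1185, 0.0535]
tcp_rot: [0.062, 0.998, -0.0, 0.0]
contact_force: [0.4, -0.3, 0.5]
opening: 0.525
finger_force: 30.5
time: 13.62
eef_pos: [0.501, -0.1178, 0.0534]
tcp_rot: [0.062, 0.998, 0.0, -0.0]
contact_force: [-0.2, -0.6, 0.7]
opening: 0.525
finger_force: 30.5
```

```bash
echo '[{"xyz":[0, 0, -0.003], "finger_gap":0.4}, {"xyz":[0, 0, -0.008], "finger_gap":0.4}, {"xyz":[0, 0, -0.013], "finger_gap":0.4}]' | python3 inch.py; echo '[{"xyz":[0, 0, -0.02], "finger_gap":0.4}, {"xyz":[0, 0, -0.04], "finger_gap":0.4}, {"xyz":[0, 0, -0.06], "finger_gap":0.4}, {"xyz":[0, 0, -0.08], "finger_gap":0.4}, {"xyz":[0, 0, -0.08], "finger_gap":0.4}, {"xyz":[0, 0, -0.08], "finger_gap":0.4}]' | python3 inch.py; python3 -c "
from h import *
import json
S,B=json.load(open('p.json'))
w=snap('wrist','lift.png',scale=1)
print(delta(W(B,[-.03,-.02,.15])[0],B[2]),W(B,[-.03,-.02,.15]),get_state()['contact_force'])"
```

```text
time: 14.0
eef_pos: [0.5012, -0.1177, 0.0667]
tcp_rot: [0.062, 0.998, 0.0, -0.0]
contact_force: [-1.0, -0.4, -0.9]
opening: 0.524
finger_force: 30.7
time: 14.75
eef_pos: [0.5009, -0.1176, 0.1457]
tcp_rot: [0.062, 0.998, 0.0, -0.001]
contact_force: [-0.9, -0.3, -2.0]
opening: 0.522
finger_force: 30.8
(array([ 0.1179,  0.4282, -0.0042]), array([ 0.0006, -0.0019,  0.0068])) [[0.4369812  0.32204585 0.15      ]] [ 0.34671513 -0.8381961  -1.65488716]
```

The lift was free of scale contact (force only about hatch weight). I'll carry it to the board, tilting the tool 0.09 rad to match the resting lean.

The manual's scale: turns go in shares of pi rad. Converting my numbers, 0.09 rad / 3.1416 = 0.0286.

```bash
echo '[{"xyz":[0.02, 0.05, 0], "finger_gap":0.4}, {"xyz":[0.04, 0.1, 0], "finger_gap":0.4}, {"xyz":[0.06, 0.15, 0], "finger_gap":0.4}, {"xyz":[0.08, 0.2, 0], "rot":[0, 0.0095, 0], "finger_gap":0.4}, {"xyz":[0.1, 0.25, 0], "rot":[0, 0.0191, 0], "finger_gap":0.4}, {"xyz":[0.12, 0.3, 0], "rot":[0, 0.0286, 0], "finger_gap":0.4}, {"xyz":[0.13, 0.35, 0], "rot":[0, 0.0286, 0], "finger_gap":0.4}, {"xyz":[0.13, 0.4, 0], "rot":[0, 0.0286, 0], "finger_gap":0.4}, {"xyz":[0.13, 0.428, 0], "rot":[0, 0.0286, 0], "finger_gap":0.4}, {"xyz":[0.13, 0.428, 0], "rot":[0, 0.0286, 0], "finger_gap":0.4}]' | python3 inch.py; echo '[{"finger_gap":0.4}, {"finger_gap":0.4}]' | python3 inch.py; python3 -c "
from h import *
import json
S,B=json.load(open('p.json'))
print(delta(W(B,[-.042,-.02,.06])[0],B[2]))
c=viewer.read_camera('scene');w=viewer.read_camera('wrist')
o=np.hstack([cv2.resize(c['pixels'][100:220,100:260],(400,300),interpolation=3),cv2.resize(w['pixels'],(400,300),interpolation=3)])
cv2.imwrite('pics/i.png',o[:,:,::-1])"
```

```text
time: 16.05
eef_pos: [0.4249, 0.3241, 0.1451]
tcp_rot: [0.061, 0.997, 0.002, -0.046]
contact_force: [0.2, -0.1, -0.9]
opening: 0.527
finger_force: 30.9
time: 16.3
eef_pos: [0.4255, 0.3219, 0.146]
tcp_rot: [0.063, 0.997, 0.002, -0.045]
contact_force: [0.5, 0.5, -0.6]
opening: 0.526
finger_force: 30.9
(array([-0.0072,  0.0017,  0.0857]), array([-0.001 , -0.0907,  0.0055]))
```

View pics/i.png

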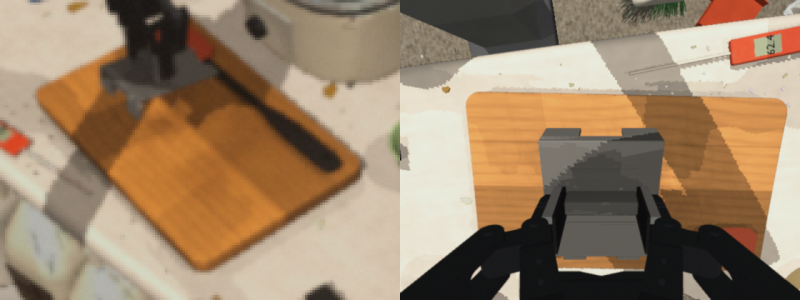

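The hatch is held level in y over the near half of the board, well clear of the spatula. I'll lower it.

```bash
echo '[{"xyz":[-0.003, 0, 0.03], "finger_gap":0.4}, {"xyz":[-0.005, 0, 0.055], "finger_gap":0.4}, {"xyz":[-0.007, 0, 0.075], "finger_gap":0.4}, {"xyz":[-0.008, 0, 0.086], "finger_gap":0.4}, {"xyz":[-0.008, 0, 0.086], "finger_gap":0.4}, {"xyz":[-0.008, 0, 0.086], "finger_gap":0.4}]' | python3 inch.py; echo '[{"xyz":[-0.0003, 0, 0.003], "finger_gap":0.4}, {"xyz":[-0.0006, 0, 0.006], "finger_gap":0.4}, {"xyz":[-0.0009, 0, 0.009], "finger_gap":0.4}, {"xyz":[-0.0009, 0, 0.009], "finger_gap":0.4}]' | python3 inch.py;  echo '[{"xyz":[-0.0002, 0, 0.002], "finger_gap":0.4}, {"xyz":[-0.0004, 0, 0.004], "finger_gap":0.4}, {"xyz":[-0.0004, 0, 0.004], "finger_gap":0.4}]' | python3 inch.py
```

```text
time: 17.15
eef_pos: [0.4267, 0.3232, 0.061]
tcp_rot: [0.062, 0.997, 0.003, -0.044]
contact_force: [1.3, 0.6, -0.6]
opening: 0.522
finger_force: 30.9
time: 17.65
eef_pos: [0.4257, 0.3229, 0.0506]
tcp_rot: [0.062, 0.997, 0.003, -0.045]
contact_force: [0.0, -0.5, -0.7]
opening: 0.527
finger_force: 30.9
time: 18.02
eef_pos: [0.4259, 0.3229, 0.0468]
tcp_rot: [0.062, 0.997, 0.003, -0.045]
contact_force: [-0.5, -0.0, 0.2]
opening: 0.523
finger_force: 30.9
```

```bash
echo '[{"xyz":[-0.0001, 0, 0.001], "finger_gap":0.4}, {"xyz":[-0.0002, 0, 0.002], "finger_gap":0.4}, {"xyz":[-0.0002, 0, 0.002], "finger_gap":0.4}]' | python3 inch.py;  echo '[{"xyz":[-0.0001, 0, 0.001], "finger_gap":0.4}, {"xyz":[-0.0002, 0, 0.002], "finger_gap":0.4}, {"xyz":[-0.0002, 0, 0.002], "finger_gap":0.4}]' | python3 inch.py
```

```text
time: 18.4
eef_pos: [0.426, 0.323, 0.0449]
tcp_rot: [0.062, 0.997, 0.003, -0.045]
contact_force: [1.0, -0.1, 0.6]
opening: 0.529
finger_force: 30.9
time: 18.77
eef_pos: [0.426, 0.323, 0.043]
tcp_rot: [0.062, 0.997, 0.003, -0.045]
contact_force: [-0.0, 0.9, 0.8]
opening: 0.523
finger_force: 31.0
```

```bash
echo '[{"xyz":[-0.0001, 0, 0.001], "finger_gap":0.4}, {"xyz":[-0.0001, 0, 0.0015], "finger_gap":0.4}, {"xyz":[-0.0001, 0, 0.0015], "finger_gap":0.4}]' | python3 inch.py;  echo '[{"xyz":[-0.0001, 0, 0.001], "finger_gap":0.4}, {"xyz":[-0.0001, 0, 0.001], "finger_gap":0.4}, {"xyz":[-0.0001, 0, 0.001], "finger_gap":0.4}]' | python3 inch.py
```

```text
time: 19.15
eef_pos: [0.4261, 0.3231, 0.0426]
tcp_rot: [0.062, 0.997, 0.003, -0.045]
contact_force: [-3.2, -1.7, 5.9]
opening: 0.528
finger_force: 31.5
time: 19.52
eef_pos: [0.4262, 0.3231, 0.0425]
tcp_rot: [0.062, 0.997, 0.003, -0.045]
contact_force: [-4.5, -2.1, 11.7]
opening: 0.525
finger_force: 31.9
```

Firm contact at about 12 N. I'll ease off slightly, open the fingers, then withdraw.

```bash
echo '[{"xyz":[0, 0, -0.0015], "finger_gap":0.4}, {"xyz":[0, 0, -0.0015], "finger_gap":0.4}]' | python3 inch.py; echo '[{"finger_gap":0.56}, {"finger_gap":0.65}, {"finger_gap":0.9}, {"finger_gap":0.9}, {"finger_gap":0.9}]' | python3 inch.py; echo '[{"xyz":[0, 0, -0.01], "finger_gap":0.9}, {"xyz":[0, 0, -0.03], "finger_gap":0.9}, {"xyz":[0, 0, -0.07], "finger_gap":0.9}, {"xyz":[0, 0, -0.12], "finger_gap":0.9}, {"xyz":[0, 0, -0.15], "finger_gap":0.9}, {"xyz":[0, 0, -0.15], "finger_gap":0.9}, {"xyz":[0, 0, -0.15], "finger_gap":0.9}]' | python3 inch.py; python3 -c "
from h import *
import json
S,B=json.load(open('p.json'))
w=viewer.read_camera('wrist')
# expected rib ends; find dark-grey low-saturation hatch on board
P=W(B,[[-.042,.023,.055],[-.042,-.023,.055]]);print(proj(w,P).round())
hsv=cv2.cvtColor(w['pixels'],cv2.COLOR_RGB2HSV)
m=((hsv[...,1]<60)&(hsv[...,2]>50)&(hsv[...,2]<150)).astype(np.uint8)
n,l,st,ce=cv2.connectedComponentsWithStats(m)
for i in np.argsort(-st[:,4])[:6]:
  if i: print(st[i],ce[i].round(), ray(w,ce[i],.05).round(3))
print([ray(w,p,.022).round(3) for p in ce[:1]])"
```

```text
time: 19.77
eef_pos: [0.4265, 0.3232, 0.0426]
tcp_rot: [0.062, 0.997, 0.003, -0.045]
contact_force: [-2.0, -0.6, 5.9]
opening: 0.528
finger_force: 31.4
time: 20.4
eef_pos: [0.4262, 0.323, 0.0419]
tcp_rot: [0.062, 0.997, 0.003, -0.045]
contact_force: [-1.0, 0.3, 0.3]
opening: 0.9
finger_force: 0.0
time: 21.28
eef_pos: [0.4389, 0.321, 0.1905]
tcp_rot: [0.062, 0.997, 0.002, -0.046]
contact_force: [-0.4, 0.2, -0.6]
opening: 0.902
finger_force: 0.0
[[333. 197.]
 [278. 197.]]
[ 238  147   89  108 8686] [282. 199.] [0.427 0.324 0.05 ]
[   0    0  229  112 7893] [65. 57.] [0.293 0.167 0.05 ]
[ 219    0  200   60 5473] [309.  27.] [0.296 0.361 0.05 ]
[ 176  334  212   63 1448] [312. 375.] [0.602 0.331 0.05 ]
[   0  306  132   75 1142] [ 16. 344.] [0.535 0.055 0.05 ]
[array([0.454, 0.326, 0.022])]
```

```bash
python3 -c "
from h import *
print(ctrl.sign_off())"
```

```text
the job is handed in; nothing more can be done
None
```

The job is handed in: I pressed the tab until the hatch sprang up, drew it out and lifted it off without measurable strain, then set it down on the board clear of the spatula and let go. The sign-off returned no verdict, and the final placement was confirmed only by a wrist-camera measurement.

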